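Start the bench timer and take up the yellow-button pipette over the pink dish

ROBOT

A 7-joint arm with a two-finger parallel gripper is mounted at the origin on a cart in front of the work surface, level with it; the furniture and walls round the work are solid. World frame = base frame: x ahead of the robot, y to its left, z up, the work surface at z = 0. Lengths are in m, angles in degrees, forces in N, time in s.
With the tool pointing down it reaches from about 0.425 to 0.875 m from the base axis. Payload 4.7 kg.
Tool frame: the origin (TCP) lies between the finger pads; the fingertips stand 19 mm ahead of it and the grasp point (between the pads) is the TCP; x points along the fingers, z is the direction in which the jaws open and shut, and the axes are right-handed (so a half turn about x gives the same grasp; the last joint's range is limited). The gripper opens to 87 mm and grips with 3 to 60 N. Pads are 19 mm wide; open, the fingers measure 117 mm over their backs; the gripper's body (75 mm by 190 mm) begins 51 mm behind the grasp point.
Start: joints at [68.99, 18.392, -4.016, 83.108, 1.295, 78.541, -3.26], TCP at [0.242, -0.603, 0.242] pointing down, gripper open.
Joint ranges: [-163.93, 163.93], [-17.29, 119.83], [-79.2, 71.16], [3.27, 140.29], [-89.18, 269.18], [5.43, 117.66], [-154.24, 154.24]. Speed limits (degrees/s): [147.25, 147.25, 180, 180, 180, 180, 180].

INTERFACE

Orientations are given as [roll, pitch, yaw] about the fixed x, y, z axes, in that order (R = Rz(yaw) Ry(pitch) Rx(roll)).
In Python, from cell import monitor, read_camera, camera_model, env, regions_of gives the robot as it stands. The module is installed in compiled form; this text tells all that it offers.
- The arm moves only by the tool step_arm, never from a script. Its argument "deltas" is a list of rows, each a list of 5 numbers: the gripper's target within -1 to 1 (fully open at 1, half-way at 0, shut at -1), then the shift along the tool's x, y, z in m, then the turn about the tool's x in degrees. A call has 1 to 12 rows; each row is the pose to reach, as a shift and turn from the pose commanded when the call began, along the tool's axes at that moment; what a row does not reach only later rows make up. A row lasts 1/8 s, in which the tool goes at most 62.5 mm and 10.7 degrees, less where a joint would pass 70% of its speed; a pose out of reach is approached as far as the arm can. A call with a gripper value outside its range is refused whole. The fingers move at their own pace and stop on an object; "newtons" is the grip in N (left out, the last holds). Time passes only in rows, so rows that repeat a pose let the fingers close. It gives the time, the measured TCP pose, the force and the opening at its end, in the units of the state.
- monitor.get_obs(): the state, without advancing time (a new reading comes with each control period).
- read_camera(name): name is "scene" or "top" or "wrist"; returns (picture, depth): 400x640x3 uint8, red, green, blue; 400x640 float32, m along the optical axis (not along the pixel's ray), 0 where there is no reading.
- camera_model(name): a dict with "fx", "fy", "cx", "cy" (pixels), "k1" (the pictures are not rectified: a ray, as slopes to the right and down, at radius r is drawn at 1 + k1 r^2 times it, then the intrinsics apply), "xyz" and "attitude" of the camera in the world. Camera axes: x right, y down, z forward; pixel columns grow to the right and rows downward; lengths in m; the calibration is good to about 2 mm. A picture is of the moment at which its call begins: read the wrist's pose just before it. camera_model takes no time and is no camera call; for the wrist camera it gives the pose at the moment of the call.
- env.sign_off(): hands the job in, once; it reports no verdict.
Trained networks look in the newest picture that a camera, given by its name, has taken for a name from the list of things; names that differ only in an ending like _2 or _b are one class to them, and where a whole thing is asked for, a point or a joint stands for the part that bears it (a point fixed in the world has none). Each returns a list of dicts, best first, with "p" (0 to 1); they miss things now and then, are a little off and sometimes report something else, mostly with a low value. They report only what shows in the picture. A call takes as long as a camera call. They do not tell look-alikes from the thing itself.
- regions_of(camera, thing): "pixels" (400x640 bool, what is visible of it) and "pixel" ([column, row] in pixels, amid what is visible of it).
The state is a dict: "time_s": time; "qpos": joint angles; "joint_velocities": joint speeds; "effort": joint torques, N m; "tool_pos": TCP position; "tool_rot": TCP orientation; "force": force on the tool from outside, world axes, zero at the start; "wrist_torque": the same for the moment, N m; "grip_width": finger opening in m.
Only numpy, scipy, OpenCV 4.12 (cv2) and the standard library are available. Lean on these libraries where they do the work, as an engineer would, in place of code of your own. Each camera call takes 0.05 s, during which the arm holds its last target. There are 200 camera calls.

TASK

Start the timed run on the bench timer by pressing its three keys one at a time, fully down and up again: white, then blue, then green. Then draw the pipette with the yellow button out of the sloped holder, turn it upright with its tip down, and hold it raised over the middle of the pink culture dish, the tip about ten centimetres above the worktop. Finish while holding it there steadily, without letting go, and leave the other pipettes, the dish, the bottle, the jar and the film roll where they are.

Things in the scene. Friction and masses are not known exactly. Their poses are not given: they have to be found in the camera images.
- holder: Sloped pipette holder, fixed: blue base 190 x 270 x 8 mm, blue cheeks, two steel cross bars, white socket strip at the low front edge. Origin: centre of the underside; it rises 45 deg towards own +x (away from the robot). Lanes at own y +80, 0, -80 mm, any pipette in any lane. Each tip sits 14 mm deep in a closed 22 x 22 mm socket: pull 20 to 30 mm up along the barrel before lifting or turning.
- pipette_yellow_grip (a point): Pipette to take: white handle, yellow button, 255 mm long, 70 to 110 g. Point on the handle's centre line, 145 mm from the tip, near the balance point; grasp here, 22 mm wide and deep, free between the bars (107 and 194 mm from the tip; pins beside the upper one). Own z: along the barrel to the button, 47 deg above level in the holder; own x: across the handle. The button is 105 mm farther up.
- pipette_yellow_tip (a point): Lower end of the same pipette (tip), on the same centre line, 145 mm from the grip point; axes as the grip point's. About 40 mm above the worktop in the holder.
- pipette_blue: Another pipette of the same shape with a blue button, loose in the holder; leave it. Its button stands about 220 mm above the worktop. Origin: a point about 60 mm below its barrel's line, 80 mm or so up from the tip.
- pipette_white: Another pipette of the same shape with a white button, loose in the holder; leave it. Its button stands about 220 mm above the worktop. Origin: a point about 60 mm below its barrel's line, 80 mm or so up from the tip.
- timer: Grey bench timer, 100 x 180 x 32 mm, fixed to the worktop, with a dark display on its far half and three round spring keys of 26 mm diameter in a row on its near half, 55 mm apart: white at own y +55 mm, blue in the middle, green at own y -55 mm. Origin: centre of its underside; own x points away from the robot at yaw 0.
- key_white_top (a point): Centre of the top face of the white key; moves down with it. Each key goes 6 mm straight down against a spring, fully down at about 5 N, and springs back.
- key_blue_top (a point): Centre of the top face of the blue key.
- key_green_top (a point): Centre of the top face of the green key.
- key_white (a joint): Travel of the white key, m: 0 up, 0.006 fully down.
- key_blue (a joint): Travel of the blue key, m: 0 up, 0.006 fully down.
- key_green (a joint): Travel of the green key, m: 0 up, 0.006 fully down.
- dish_pink: Round culture dish with pink filling, 88 mm across, 16 mm high, loose on the worktop. Origin: centre of its underside.
- reagent_bottle: White bottle with a red cap, 43 mm across, 74 mm high, loose, behind the dish. Origin: centre of its underside.
- film: White roll of film, 56 mm across, 50 mm high, loose, at the left. Origin: centre of its underside.
- jar: Empty glass jar, 68 mm across, 103 mm high, loose, behind the dish. Origin: centre of its underside.
There are look-alikes about, which are no part of the job. Of the things that look like the dish_pink, take the one that is farthest from the robot's base at the start.

How it is judged:
By the outcome, as a careful person would: the job done as asked, in the order asked, and still so for the second after the job is handed in, while the arm keeps its last pose, push and grip.
It also fails if it takes over 64 s, if anything falls off the work surface, if the arm or the gripper's body presses on something with over 40 N, if the wrist force passes 120 N, or if a joint passes its speed limit or range.

## Working session

There is one attempt and no reset: what is moved stays moved. The work goes in short steps, Python scripts to look and compute and a tool call to move; the robot and the scene stay as the last step left them, time stands still between calls to the robot, and variables do not carry over. Pictures are saved under pics/ and viewed, about 8 in all and at most 12, crops included, and the job is handed in when it is done.

Besides the shell and the picture viewer there is one more tool, called after "Request:" as a command line: name --pt "numbers of a row" for each row, then --argument value for the rest. step_arm: Moves the arm, as the interface text tells. Its arguments: {"type":"object","properties":{"deltas":{"type":"array"},"newtons":{"type":"number"}},"required":["deltas"]}

```bash
mkdir -p pics; cat > h.py <<'E'
import numpy as np, cv2
from scipy.spatial.transform import Rotation as R
from cell import monitor, read_camera, camera_model, env, regions_of
def rot(rpy): return R.from_euler('xyz',rpy,degrees=True).as_matrix()
def pts(cam,px,dep,m=None):
    """px Nx2 (col,row), dep N -> world Nx3"""
    m=m or camera_model(cam)
    K=np.array([[m['fx'],0,m['cx']],[0,m['fy'],m['cy']],[0,0,1]],float)
    d=((np.asarray(px,float)-[m['cx'],m['cy']])/[m['fx'],m['fy']])
    s=d.copy()
    for _ in range(10): s=d/(1+m['k1']*(s**2).sum(1,keepdims=True))
    p=np.c_[s,np.ones(len(s))]*np.asarray(dep)[:,None]
    return p@rot(m['attitude']).T+np.array(m['xyz'])
def proj(cam,P,m=None):
    m=m or camera_model(cam)
    c=(np.atleast_2d(P)-m['xyz'])@rot(m['attitude']); s=c[:,:2]/c[:,2:]
    s=s*(1+m['k1']*(s**2).sum(1,keepdims=True))
    return s*[m['fx'],m['fy']]+[m['cx'],m['cy']]
def save(name,img): cv2.imwrite('pics/'+name,cv2.cvtColor(img,cv2.COLOR_RGB2BGR))
E
python3 - <<'E'
from h import *
print(monitor.get_obs())
for c in ['scene','top','wrist']:
    print(c,camera_model(c))
    im,d=read_camera(c); save(c+'0.png',im); np.savez('pics/'+c+'0.npz',im=im,d=d)
    if c=='wrist': continue
    for t in ['holder','pipette_yellow_grip','pipette_yellow_tip','timer','key_white_top','key_blue_top','key_green_top','dish_pink','reagent_bottle','film','jar']:
        for r in regions_of(c,t)[:4]:
            v=r['pixels']&(d>0); y,x=np.nonzero(v)
            if len(x)==0: print(t,r['p'],r['pixel'],'nodepth');continue
            P=pts(c,np.c_[x,y],d[v])
            print(c,t,round(r['p'],2),r['pixel'],len(x),np.median(P,0).round(3),P.min(0).round(3),P.max(0).round(3))
E
```

```text
{'time_s': 0.0, 'qpos': array([68.98848618, 18.43793349, -4.01657145, 83.17385165,  1.29131583,
       78.54005759, -3.25992699]), 'joint_velocities': array([ 0.01523097,  0.01197692, -0.03536662,  0.01972001,  0.01264243,
       -0.00636632,  0.06867835]), 'effort': array([ 5.81938116e-05, -4.91289067e+01, -4.03471906e-01, -3.12527633e+01,
       -6.37629256e-02,  4.38201951e-02,  2.13743347e-04]), 'tool_pos': array([ 0.24139044, -0.60296927,  0.24048356]), 'tool_rot': array([-179.06115074,   89.89318287,  112.76041393]), 'force': array([-0.82417391, -0.54346164,  0.03312502]), 'wrist_torque': array([-0.00636246,  0.00215388,  0.02711633]), 'grip_width': 0.08687407729128539}
scene {'fx': 474.4437682432549, 'fy': 474.4437682432549, 'cx': 313.1001780947279, 'cy': 202.38551242776956, 'k1': -0.02596649549781366, 'xyz': array([-0.0118233 ,  1.04396436,  0.84067878]), 'attitude': array([-122.36933498,    0.72624432, -149.58256928])}
scene holder 0.59 [335.8, 198.0] 3299 [ 0.592 -0.092  0.011] [ 0.489 -0.431 -0.004] [0.8   0.008 0.191]
scene pipette_yellow_grip 0.63 [343.3, 155.2] 366 [ 0.
[... 2749 characters left out ...]
 0.367 0.015] [0.322 0.326 0.006] [0.405 0.407 0.023]
top reagent_bottle 0.55 [306.3, 151.2] 181 [0.723 0.115 0.071] [0.709 0.094 0.008] [0.749 0.135 0.08 ]
top film 0.69 [227.6, 215.0] 292 [0.526 0.358 0.048] [ 0.498  0.332 -0.007] [0.564 0.386 0.058]
top jar 0.9 [243.5, 155.8] 519 [0.728 0.309 0.057] [ 0.693  0.274 -0.006] [0.781 0.36  0.108]
top jar 0.6 [261.6, 242.6] 40 [0.435 0.248 0.054] [0.425 0.237 0.049] [0.442 0.26  0.06 ]
wrist {'fx': 301.6179431348592, 'fy': 301.6179431348592, 'cx': 320.38904275316503, 'cy': 201.20534103055905, 'k1': -0.03662913363441415, 'xyz': array([ 0.31872765, -0.57160707,  0.38497765]), 'attitude': array([ 1.62280897e+02, -4.30003857e-02, -6.81767785e+01])}
```

```bash
python3 - <<'E'
from h import *
a=np.load('pics/scene0.npz')['im'];b=np.load('pics/top0.npz')['im']
c=cv2.resize(a[110:360,190:440],(600,600),interpolation=cv2.INTER_CUBIC)
d=cv2.resize(b[110:310,200:460],(780,600),interpolation=cv2.INTER_CUBIC)
save('cropS.png',c);save('cropT.png',d)
E
```

```text
(no output)
```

View pics/cropT.png

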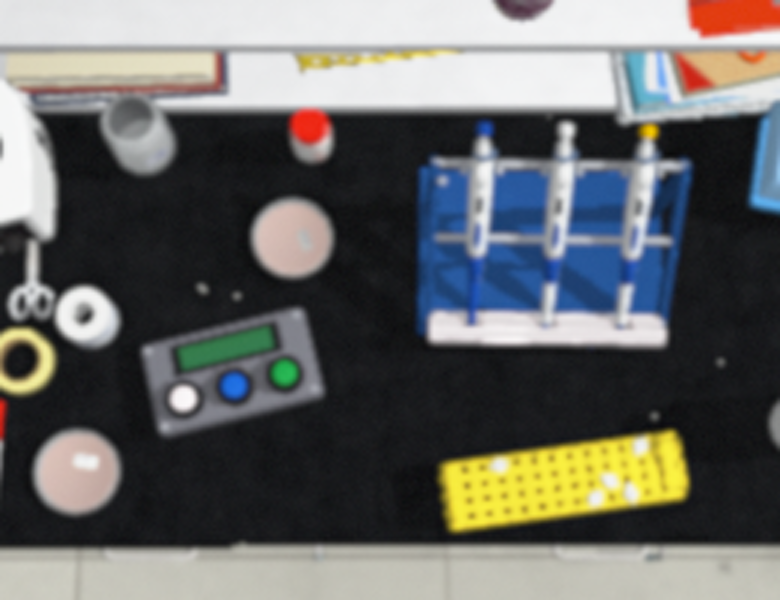

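View pics/cropS.png

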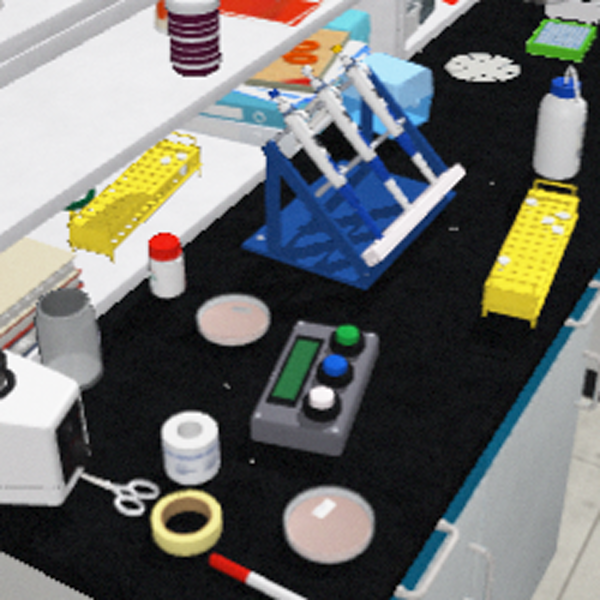

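Two dishes match: the far one, crop (292,237), is at world (0.618, 0.137), 0.63 m from the base. The near one, crop (77,472), is at (0.363, 0.367), 0.52 m. The far one is the one meant. In the crop the yellow-button pipette is the right-hand lane, with its button at (648,131). The white, blue and green keys are at (183,398), (234,386) and (285,373).

The tool only turns about its vertical axis, so I have to grip near the top of the pipette and let it pivot upright. Next I measure its geometry.

```bash
python3 - <<'E'
from h import *
o=monitor.get_obs(); M=rot(o['tool_rot']); print('tool axes cols\n',M.round(3))
z=np.load('pics/top0.npz');im,d=z['im'],z['d']
S=np.load('pics/scene0.npz')
def cloud(c,z):
    d=z['d'];y,x=np.nonzero(d>0);return pts(c,np.c_[x,y],d[y,x]),z['im'][y,x].astype(int),np.c_[x,y]
for c,zz in (('top',z),('scene',S)):
    P,C,px=cloud(c,zz); r,g,b=C.T
    box=lambda x0,x1,y0,y1,z0,z1:(P[:,0]>x0)&(P[:,0]<x1)&(P[:,1]>y0)&(P[:,1]<y1)&(P[:,2]>z0)&(P[:,2]<z1)
    k=box(.39,.5,.1,.3,.045,.065)
    for n,m in (('white',(C.min(1)>150)),('blue',(b>r+60)),('green',(g>r+50)&(g>b+30))):
        q=P[k&m]; print(c,n,len(q),np.median(q,0).round(4),((q.min(0)+q.max(0))/2).round(4)) if len(q) else 0
    m=box(.6,.75,-.3,-.15,.15,.24)&(r>150)&(g>120)&(b<100); q=P[m]; print(c,'ybutton',len(q),np.median(q,0).round(4),q.min(0).round(3),q.max(0).round(3))
    m=box(.5,.75,-.26,-.17,.03,.25)&(P[:,2]>(P[:,0]-.52)*.8+.02)
    for x0 in np.arange(.5,.72,.012):
        q=P[m&(P[:,0]>=x0)&(P[:,0]<x0+.012)]
        q=q[(np.abs(q[:,1]-np.median(q[:,1]))<.03)] if len(q) else q
        if len(q): print(c,x0.round(3),len(q),'zmed/max',np.median(q[:,2]).round(3),q[:,2].max().round(3),'y',q[:,1].min().round(3),q[:,1].max().round(3))
    for lab,bx in (('rack',(.28,.48,-.32,0,.01,.4)),('bottle',(.2,.6,-.6,-.32,.03,.5)),('shelf',(.7,.95,-.2,.2,.26,.7))):
        q=P[box(*bx)]; print(c,lab,len(q),q.min(0).round(3) if len(q) else '',q.max(0).round(3) if len(q) else '')
y0,x0=110,370
save('pip.png',np.hstack([cv2.resize(im[135:225,380:440],(400,600),interpolation=cv2.INTER_CUBIC),cv2.resize(S['im'][125:205,320:373],(398,600),interpolation=cv2.INTER_CUBIC)]))
E
```

```text
tool axes cols
 [[ 0.     0.928  0.372]
 [-0.     0.372 -0.928]
 [-1.    -0.     0.   ]]
top white 58 [0.4347 0.2475 0.0535] [0.4337 0.2476 0.0529]
top blue 62 [0.4478 0.1939 0.0531] [0.4485 0.196  0.052 ]
top green 57 [0.4604 0.1405 0.0535] [0.4612 0.1435 0.0528]
top ybutton 22 [ 0.6739 -0.2201  0.215 ] [ 0.666 -0.227  0.208] [ 0.682 -0.215  0.222]
top 0.5 64 zmed/max 0.056 0.064 y -0.244 -0.185
top 0.512 64 zmed/max 0.047 0.062 y -0.245 -0.186
top 0.524 24 zmed/max 0.062 0.072 y -0.223 -0.186
top 0.536 17 zmed/max 0.079 0.091 y -0.224 -0.214
top 0.548 22 zmed/max 0.092 0.103 y -0.226 -0.212
top 0.56 27 zmed/max 0.107 0.117 y -0.228 -0.211
top 0.572 30 zmed/max 0.12 0.13 y -0.229 -0.21
top 0.584 58 zmed/max 0.126 0.144 y -0.242 -0.185
top 0.596 34 zmed/max 0.145 0.163 y -0.231 -0.21
top 0.608 40 zmed/max 0.159 0.171 y -0.231 -0.208
top 0.62 44 zmed/max 0.173 0.197 y -0.232 -0.209
top 0.632 45 zmed/max 0.185 0.204 y -0.237 -0.2
top 0.644 68 zmed/max 0.184 0.204 y -0.248 -0.19
top 0.656 25 zmed/max 0.201 0.222 y -0.233 -0.199
top 0.668 19 zmed/max 0.215 0.222 y -0.227 -0.215
top 0.68 
[... 739 characters left out ...]
0.252
scene 0.56 28 zmed/max 0.106 0.119 y -0.218 -0.203
scene 0.572 32 zmed/max 0.12 0.134 y -0.22 -0.201
scene 0.584 45 zmed/max 0.126 0.144 y -0.217 -0.181
scene 0.596 35 zmed/max 0.146 0.161 y -0.222 -0.202
scene 0.608 37 zmed/max 0.16 0.186 y -0.22 -0.202
scene 0.62 42 zmed/max 0.175 0.199 y -0.225 -0.2
scene 0.632 43 zmed/max 0.181 0.198 y -0.229 -0.193
scene 0.644 41 zmed/max 0.189 0.205 y -0.233 -0.184
scene 0.656 15 zmed/max 0.203 0.214 y -0.231 -0.206
scene 0.668 12 zmed/max 0.212 0.219 y -0.223 -0.207
scene rack 1260 [ 0.3   -0.274  0.01 ] [ 0.399 -0.016  0.065]
scene bottle 2227 [ 0.2   -0.6    0.031] [ 0.441 -0.357  0.5  ]
scene shelf 9855 [ 0.759 -0.2    0.26 ] [0.95 0.2  0.61]
```

View pics/pip.png

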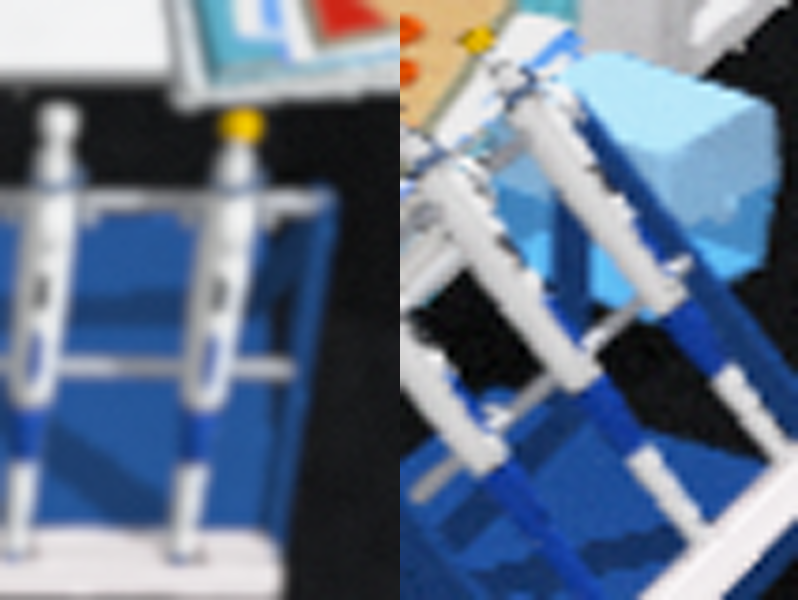

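The crop shows the yellow-button pipette, with the button at (240,125) left and (478,40) right. There is a narrower white neck between the button and the upper bar, which I can grip. Next I check the clearances along the path and the shelf.

```bash
python3 - <<'E'
from h import *
for c,(u0,u1,v0,v1) in (('scene',(405,440,135,190)),('top',(450,480,235,275))):
    d=np.load(f'pics/{c}0.npz')['d']; v,u=np.mgrid[v0:v1,u0:u1]; u=u.ravel();v=v.ravel();k=d[v,u]>0
    P=pts(c,np.c_[u[k],v[k]],d[v[k],u[k]]);P=P[P[:,2]>.02];print(c,P.min(0).round(3),P.max(0).round(3),np.median(P,0).round(3))
for c in ('scene','top'):
    d=np.load(f'pics/{c}0.npz')['d'];v,u=np.nonzero(d>0);P=pts(c,np.c_[u,v],d[v,u])
    for y0 in (-.3,-.1,.1):
        for z0 in np.arange(0,.6,.05):
            q=P[(abs(P[:,1]-y0)<.05)&(P[:,0]>.72)&(P[:,2]>=z0+.005)&(P[:,2]<z0+.055)]
            if len(q)>5: print(c,y0,round(z0,2),len(q),'xmin',np.percentile(q[:,0],2).round(3))
E
```

```text
scene [ 0.338 -0.426  0.02 ] [ 0.441 -0.252  0.173] [ 0.401 -0.386  0.085]
top [ 0.376 -0.422  0.02 ] [ 0.441 -0.362  0.174] [ 0.405 -0.393  0.109]
scene -0.3 0.0 318 xmin 0.755
scene -0.3 0.05 476 xmin 0.75
scene -0.3 0.1 554 xmin 0.758
scene -0.3 0.15 467 xmin 0.768
scene -0.3 0.2 754 xmin 0.785
scene -0.3 0.25 439 xmin 0.808
scene -0.3 0.3 143 xmin 0.765
scene -0.3 0.35 532 xmin 0.762
scene -0.3 0.4 549 xmin 0.781
scene -0.3 0.45 519 xmin 0.78
scene -0.3 0.5 552 xmin 0.779
scene -0.3 0.55 325 xmin 0.783
scene -0.1 0.0 575 xmin 0.767
scene -0.1 0.05 271 xmin 0.829
scene -0.1 0.1 251 xmin 2.163
scene -0.1 0.15 887 xmin 0.768
scene -0.1 0.2 306 xmin 0.789
scene -0.1 0.25 436 xmin 0.788
scene -0.1 0.3 11 xmin 0.765
scene -0.1 0.35 561 xmin 0.762
scene -0.1 0.4 457 xmin 0.795
scene -0.1 0.45 534 xmin 0.796
scene -0.1 0.5 805 xmin 0.804
scene -0.1 0.55 668 xmin 0.819
scene 0.1 0.0 925 xmin 0.723
scene 0.1 0.05 523 xmin 0.723
scene 0.1 0.15 1382 xmin 0.769
scene 0.1 0.3 23 xmin 0.764
scene 0.1 0.35 968 xmin 0.762
scene 0.1 0.4 675 xmin 0.813
scene 0.1 0.45 772 xmin 0.813
scene 0.1 0.5 63
[... 212 characters left out ...]
op -0.3 0.3 13 xmin 0.766
top -0.3 0.35 1551 xmin 0.765
top -0.3 0.4 640 xmin 0.782
top -0.3 0.45 845 xmin 0.781
top -0.3 0.5 1133 xmin 0.782
top -0.3 0.55 868 xmin 0.786
top -0.1 0.0 604 xmin 0.743
top -0.1 0.15 502 xmin 0.771
top -0.1 0.2 148 xmin 0.791
top -0.1 0.25 101 xmin 0.789
top -0.1 0.3 15 xmin 0.766
top -0.1 0.35 1508 xmin 0.765
top -0.1 0.4 482 xmin 0.797
top -0.1 0.45 892 xmin 0.798
top -0.1 0.5 925 xmin 0.805
top -0.1 0.55 566 xmin 0.82
top 0.1 0.0 551 xmin 0.727
top 0.1 0.05 126 xmin 0.722
top 0.1 0.15 784 xmin 0.771
top 0.1 0.3 24 xmin 0.767
top 0.1 0.35 2412 xmin 0.765
top 0.1 0.4 333 xmin 0.814
top 0.1 0.45 614 xmin 0.814
top 0.1 0.5 758 xmin 0.827
top 0.1 0.55 56 xmin 0.85
```

Request:
step_arm --pt "-1 -0.05 0.04 -0.03 -10" --pt "-1 -0.09 0.08 -0.055 -20" --pt "-1 -0.09 0.125 -0.085 -30" --pt "-1 -0.09 0.17 -0.115 -40" --pt "-1 -0.09 0.215 -0.145 -50" --pt "-1 -0.09 0.26 -0.172 -60" --pt "-1 -0.09 0.29 -0.192 -70" --pt "-1 -0.09 0.307 -0.203 -80" --pt "-1 -0.09 0.307 -0.203 -90" --pt "-1 -0.09 0.307 -0.203 -96" --newtons 20

```text
time_s: 2.5
tool_pos: [0.4513, -0.3005, 0.3317]
tool_rot: [-101.6, 90.0, -73.5]
force: [-0.1, -0.5, 0.3]
grip_width: 0.0016
```

Request:
step_arm --pt "-1 0 0.05 0.024 -9" --pt "-1 0 0.1 0.049 -18" --pt "-1 0.02 0.155 0.076 -28" --pt "-1 0.05 0.21 0.103 -38" --pt "-1 0.09 0.265 0.13 -48" --pt "-1 0.13 0.32 0.156 -58" --pt "-1 0.17 0.375 0.183 -62.1" --pt "-1 0.2 0.425 0.208 -62.1" --pt "-1 0.22 0.465 0.227 -62.1" --pt "-1 0.23 0.492 0.24 -62.1" --pt "-1 0.23 0.492 0.24 -62.1"

```text
time_s: 3.88
tool_pos: [0.4309, 0.251, 0.1]
tool_rot: [53.3, 89.7, 143.7]
force: [-0.5, -0.9, -0.3]
grip_width: 0.0004
```

```bash
python3 - <<'E'
from h import *
im,d=read_camera('wrist'); o=monitor.get_obs(); m=camera_model('wrist')
print(o['tool_pos'],rot(o['tool_rot']).round(3).tolist(),o['qpos'].round(1))
v,u=np.nonzero(d>0);P=pts('wrist',np.c_[u,v],d[v,u],m);C=im[v,u].astype(int);r,g,b=C.T
k=(P[:,2]>.045)&(P[:,2]<.065)&(P[:,0]>.38)&(P[:,0]<.5)&(P[:,1]>.1)&(P[:,1]<.3)
for n,mm in (('white',C.min(1)>140),('blue',b>r+60),('green',(g>r+50)&(g>b+30))):
    q=P[k&mm]
    if len(q):print(n,len(q),np.median(q,0).round(4),((q.min(0)+q.max(0))/2).round(4),(q.max(0)-q.min(0)).round(4))
save('w1.png',im)
E
```

```text
[0.43225938 0.24825971 0.10071037] [[-0.003, -1.0, -0.004], [0.001, -0.004, 1.0], [-1.0, 0.003, 0.001]] [ 18.8  13.9 -56.4 112.1  13.1  60.8  46.9]
white 657 [0.4276 0.2485 0.0544] [0.431  0.2487 0.0508] [0.0197 0.0261 0.0116]
blue 703 [0.4412 0.1972 0.0546] [0.4435 0.1943 0.0509] [0.0181 0.0287 0.0118]
green 994 [0.4574 0.1446 0.0549] [0.4583 0.1398 0.051 ] [0.0215 0.0314 0.0117]
```

View pics/w1.png

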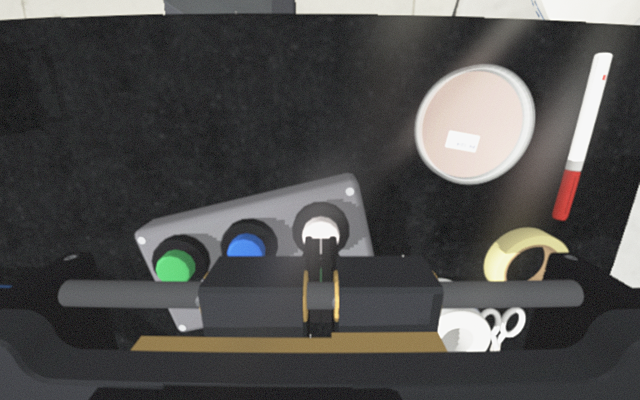

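White (320,225), blue (246,248) and green (176,265) are all visible, and the closed fingertips are over the white key.

Request:
step_arm --pt "-1 0.02 0 0 0" --pt "-1 0.03 0 0 0" --pt "-1 0.036 0 0 0" --pt "-1 0.038 0 0 0" --pt "-1 0.038 0 0 0"

```text
time_s: 4.55
tool_pos: [0.4344, 0.244, 0.0668]
tool_rot: [177.9, 89.6, -92.3]
force: [-11.0, -9.6, 35.2]
grip_width: 0.0005
```

```bash
python3 - <<'E'
from h import *
o=monitor.get_obs();print(o['tool_pos'],o['force'])
E
```

```text
[0.43435715 0.24404358 0.06683872] [-10.97262414  -9.61454221  35.16412792]
```

Request:
step_arm --pt "-1 -0.015 0 0 0" --pt "-1 -0.038 0 0 0" --pt "-1 -0.038 0 0 0" --pt "-1 -0.038 -0.007 -0.027 0" --pt "-1 -0.038 -0.0135 -0.053 0" --pt "-1 -0.038 -0.0135 -0.053 0" --pt "-1 -0.018 -0.0135 -0.053 0" --pt "-1 -0.008 -0.0135 -0.053 0" --pt "-1 -0.004 -0.0135 -0.053 0" --pt "-1 -0.003 -0.0135 -0.053 0" --pt "-1 -0.003 -0.0135 -0.053 0"

```text
time_s: 5.92
tool_pos: [0.446, 0.1936, 0.0673]
tool_rot: [127.7, 89.8, -142.3]
force: [-6.7, -3.9, 14.5]
grip_width: 0.0007
```

Request:
step_arm --pt "-1 -0.015 0 0 0" --pt "-1 -0.035 0 0 0" --pt "-1 -0.035 0 0 0" --pt "-1 -0.035 -0.007 -0.027 0" --pt "-1 -0.035 -0.0135 -0.053 0" --pt "-1 -0.035 -0.0135 -0.053 0" --pt "-1 -0.016 -0.0135 -0.053 0" --pt "-1 -0.006 -0.0135 -0.053 0" --pt "-1 -0.001 -0.0135 -0.053 0" --pt "-1 0 -0.0135 -0.053 0" --pt "-1 0 -0.0135 -0.053 0"

```text
time_s: 7.3
tool_pos: [0.4595, 0.1409, 0.0673]
tool_rot: [118.0, 89.8, -152.0]
force: [-7.4, -1.7, 14.9]
grip_width: 0.0003
```

Request:
step_arm --pt "-1 -0.04 0 0 0" --pt "-1 -0.1 0 0 0" --pt "0.15 -0.16 -0.02 -0.02 0" --pt "0.15 -0.21 -0.05 -0.06 0" --pt "0.15 -0.24 -0.08 -0.11 0" --pt "0.15 -0.24 -0.11 -0.165 0" --pt "0.15 -0.24 -0.14 -0.22 0" --pt "0.15 -0.24 -0.165 -0.27 0" --pt "0.15 -0.24 -0.185 -0.32 0" --pt "0.15 -0.24 -0.2 -0.352 0" --pt "0.15 -0.24 -0.204 -0.361 0" --pt "0.15 -0.24 -0.204 -0.361 0"

```text
time_s: 8.8
tool_pos: [0.6643, -0.2197, 0.3058]
tool_rot: [27.3, 89.9, 117.3]
force: [-0.4, 0.5, -0.5]
grip_width: 0.0498
```

```bash
python3 - <<'E'
from h import *
im,d=read_camera('wrist'); o=monitor.get_obs(); m=camera_model('wrist')
print(o['tool_pos'],o['force'],rot(o['tool_rot']).round(3).tolist(),o['qpos'].round(1))
v,u=np.nonzero(d>0);P=pts('wrist',np.c_[u,v],d[v,u],m);C=im[v,u].astype(int);r,g,b=C.T
k=(P[:,2]>.06)&(P[:,2]<.24)&(P[:,0]>.5)&(P[:,0]<.72)&(abs(P[:,1]+.217)<.03)
q=P[k&(r>140)&(b<100)]; print('btn',len(q),q.min(0),q.max(0)) if len(q) else 0
for x0 in np.arange(.56,.70,.008):
    q=P[k&(C.min(1)>110)&(P[:,0]>=x0)&(P[:,0]<x0+.008)&(P[:,2]>(x0-.52)*1.0+.02)]
    if len(q)>3:print(x0.round(3),len(q),'z',np.median(q[:,2]).round(4),'y',np.percentile(q[:,1],[3,97]).round(4))
save('w2.png',im)
E
```

```text
[ 0.66419186 -0.21854931  0.30643232] [ 0.17603324  1.32919166 -0.14118875] [[-0.0, -1.0, -0.001], [0.001, -0.001, 1.0], [-1.0, 0.0, 0.001]] [ 43.   28.8 -41.9  67.8  18.7  90.   94.9]
btn 17 [ 0.66636837 -0.21245874  0.21171624] [ 0.67768    -0.20987994  0.21748072]
0.56 4 z 0.112 y [-0.2224 -0.2154]
0.568 115 z 0.1166 y [-0.2238 -0.2073]
0.576 109 z 0.1239 y [-0.2247 -0.2059]
0.584 306 z 0.1106 y [-0.2456 -0.1891]
0.592 222 z 0.1401 y [-0.2396 -0.1912]
0.6 174 z 0.1506 y [-0.2254 -0.2056]
0.608 173 z 0.1592 y [-0.2262 -0.2057]
0.616 257 z 0.1694 y [-0.226  -0.2051]
0.624 261 z 0.1802 y [-0.2268 -0.2054]
0.632 301 z 0.1846 y [-0.2338 -0.1976]
0.64 346 z 0.189 y [-0.239  -0.1967]
0.648 495 z 0.1751 y [-0.245  -0.1889]
0.656 148 z 0.2032 y [-0.2227 -0.2096]
0.664 134 z 0.2144 y [-0.2225 -0.2132]
0.672 69 z 0.2174 y [-0.2225 -0.2134]
```

View pics/w2.png

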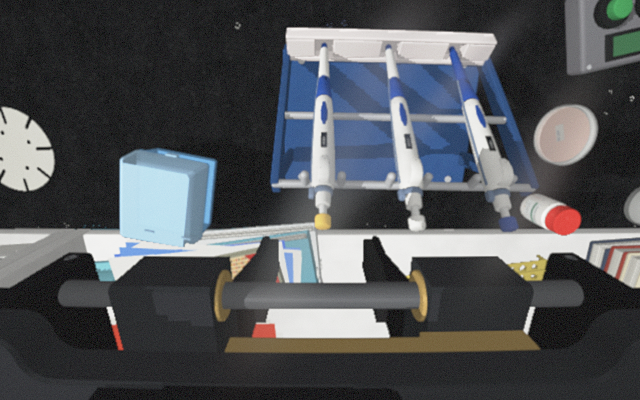

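The wrist picture shows the yellow-button pipette on the left, with its button at (323,220). The neck above the bar is clear, and its centre is at y ≈ -0.216. I go straight down on the neck.

Request:
step_arm --pt "0.15 0.04 -0.001 0.0025 0" --pt "0.15 0.07 -0.0015 0.0025 0" --pt "0.15 0.09 -0.0015 0.0025 0" --pt "0.15 0.103 -0.0015 0.0025 0" --pt "0.15 0.103 -0.0015 0.0025 0" --pt "0.15 0.103 -0.0015 0.0025 0"

```text
time_s: 9.6
tool_pos: [0.6663, -0.2185, 0.2049]
tool_rot: [-105.5, 89.9, -15.6]
force: [0.2, 0.1, 0.4]
grip_width: 0.05
```

```bash
python3 - <<'E'
from h import *
im,d=read_camera('scene'); o=monitor.get_obs()
print(o['tool_pos'],o['force'])
save('s3.png',cv2.resize(im[95:215,270:430],(800,600),interpolation=cv2.INTER_CUBIC))
E
```

```text
[ 0.66631051 -0.21860019  0.20495523] [0.19716916 0.4100515  0.90487963]
```

View pics/s3.png

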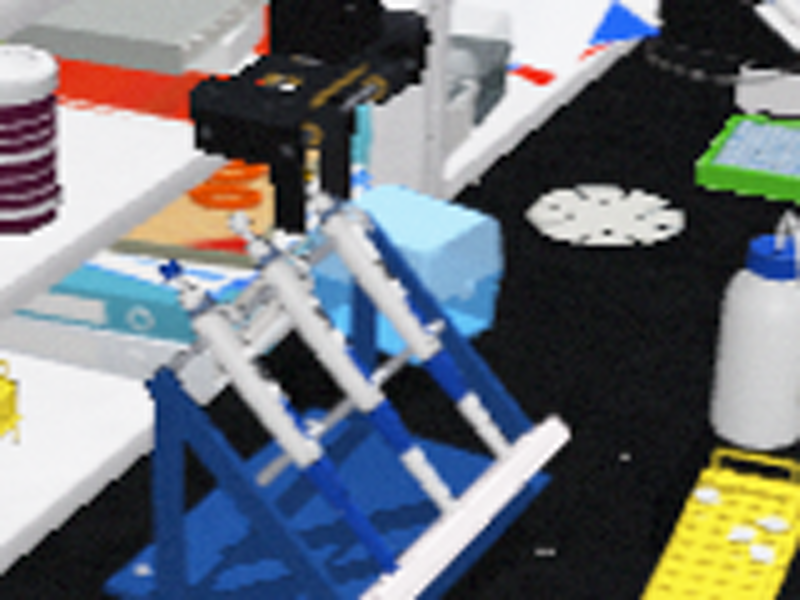

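The fingers straddle the neck and the button at (315,180). I close here.

Request:
step_arm --pt "-1 0 0 0.002 0" --pt "-1 0 0 0.002 0" --pt "-1 0 0 0.002 0" --pt "-1 0 0 0.002 0" --pt "-1 0 0 0.002 0" --newtons 25

```text
time_s: 10.28
tool_pos: [0.6656, -0.2167, 0.2035]
tool_rot: [153.7, 90.0, -116.4]
force: [0.7, -0.0, -1.2]
grip_width: 0.008
```

Request:
step_arm --pt "-1 -0.006 -0.0055 0 0" --pt "-1 -0.012 -0.011 0 0" --pt "-1 -0.018 -0.0165 0 0" --pt "-1 -0.024 -0.022 0 0" --pt "-1 -0.024 -0.022 0 0"

```text
time_s: 10.9
tool_pos: [0.6884, -0.2163, 0.2282]
tool_rot: [-87.5, 89.9, 2.5]
force: [0.4, -0.8, 0.2]
grip_width: 0.0
```

```bash
python3 - <<'E'
from h import *
im,d=read_camera('scene'); o=monitor.get_obs()
print(o['tool_pos'],o['force'],o['grip_width'])
save('s4.png',cv2.resize(im[95:215,270:430],(800,600),interpolation=cv2.INTER_CUBIC))
E
```

```text
[ 0.68792775 -0.21643398  0.22769039] [-0.31868227  0.33049502  0.19293552] 0.0004247433907854631
```

View pics/s4.png

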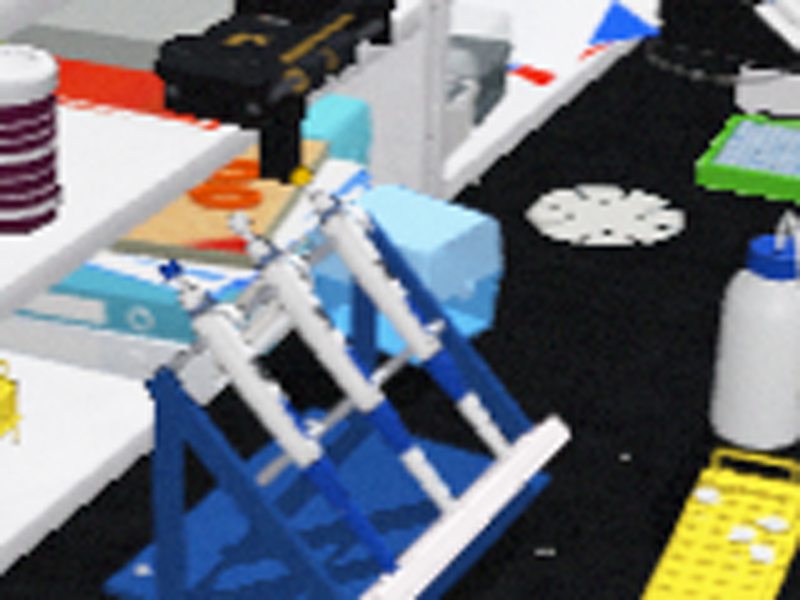

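The gripper slipped off the top end, and the pipette is still in place. I need the neck's true profile, so I measure it closely before regrasping lower.

```bash
python3 - <<'E'
from h import *
im,d=read_camera('wrist'); m=camera_model('wrist')
np.savez('pics/w5.npz',im=im,d=d)
v,u=np.nonzero(d>0);P=pts('wrist',np.c_[u,v],d[v,u],m);C=im[v,u].astype(int)
k=(P[:,2]>.1)&(P[:,2]<.26)&(P[:,0]>.56)&(P[:,0]<.72)&(abs(P[:,1]+.216)<.03)
P=P[k];C=C[k];uv=np.c_[u,v][k]
e=np.array([.682,0,.731]);n=np.array([-.731,0,.682]);t=np.array([.512,-.216,.040])
s=(P-t)@e;h=(P-t)@n
for s0 in np.arange(.150,.260,.005):
    g=(s>=s0)&(s<s0+.005)&(h>-.004)
    b=(s>=s0)&(s<s0+.005)&(h<=-.004)&(h>-.04)
    if g.sum()>2: print(round(s0,3),g.sum(),'h',np.percentile(h[g],[50,95]).round(4),'y',np.percentile(P[g,1],[3,97]).round(4),'col',np.median(C[g],0),'px',np.median(uv[g],0),'low',b.sum(),np.percentile(h[b],95).round(3) if b.sum()>3 else '')
x0=270;save('w5.png',cv2.resize(im[100:240,250:430],(771,600),interpolation=cv2.INTER_CUBIC))
E
```

```text
0.15 166 h [0.0091 0.0119] y [-0.2268 -0.2065] col [172. 174. 173.] px [319. 116.] low 0 
0.155 176 h [0.0089 0.0116] y [-0.2273 -0.2066] col [171.5 172.  172. ] px [320. 121.] low 0 
0.16 190 h [0.009  0.0116] y [-0.2272 -0.2067] col [177.  177.5 177.5] px [319. 127.] low 0 
0.165 181 h [0.0089 0.0108] y [-0.227  -0.2068] col [217. 217. 215.] px [319. 133.] low 0 
0.17 151 h [0.0081 0.0106] y [-0.2276 -0.2063] col [205. 205. 202.] px [317. 139.] low 0 
0.175 110 h [0.007 0.01 ] y [-0.2281 -0.2064] col [178.5 185.  192.5] px [311. 146.] low 0 
0.18 174 h [0.0085 0.021 ] y [-0.2277 -0.2065] col [191.5 193.  190. ] px [319. 150.] low 0 
0.185 329 h [0.0059 0.0214] y [-0.2363 -0.1978] col [177. 177. 182.] px [317. 160.] low 191 -0.008
0.19 448 h [0.0045 0.0212] y [-0.236  -0.1976] col [176. 177. 180.] px [320. 166.] low 388 -0.005
0.195 306 h [0.0173 0.0204] y [-0.2269 -0.2075] col [228. 229. 226.] px [318. 164.] low 0 
0.2 408 h [0.0083 0.0166] y [-0.2265 -0.2082] col [204.  204.5 201.5] px [319. 176.] low 0 
0.205 306 h [0.0054 0.0084] y [-0.2289 -0.2093] col [131. 143. 159.] px [316.
[... 302 characters left out ...]
2 0.0041] y [-0.2203 -0.2139] col [180.5 180.  176. ] px [319. 218.] low 0 
0.23 173 h [0.005  0.0065] y [-0.2236 -0.2112] col [177. 152.  92.] px [318. 226.] low 2 
0.235 269 h [0.0042 0.0062] y [-0.2242 -0.2081] col [175. 149.  87.] px [319. 235.] low 4 -0.004
0.24 234 h [0.0015 0.0045] y [-0.2243 -0.2074] col [71. 71. 67.] px [319. 244.] low 0 
0.245 202 h [0.006  0.0087] y [-0.2246 -0.2073] col [61. 61. 58.] px [320.5 250. ] low 0 
0.25 225 h [0.0106 0.0128] y [-0.2244 -0.2074] col [57. 57. 54.] px [320. 256.] low 0 
0.255 208 h [0.0143 0.0175] y [-0.2228 -0.209 ] col [51. 51. 50.] px [321. 263.] low 0 
0.26 213 h [0.0194 0.0217] y [-0.2223 -0.2095] col [49. 48. 47.] px [320. 270.] low 0
```

View pics/w5.png

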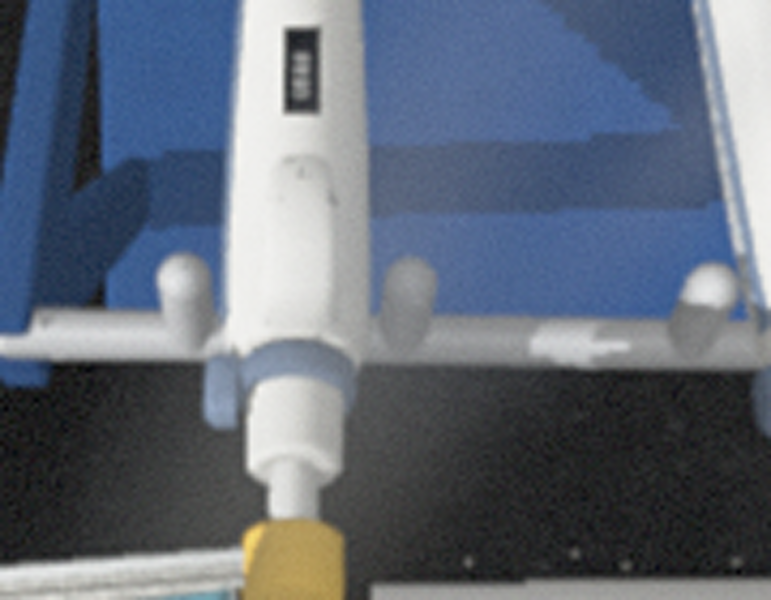

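The close crop shows the white neck (13 mm wide, rows 375-480), then the 8 mm stem and the yellow button (295,560). My first grip was on the stem and button. I regrasp on the neck, as low as the bar allows.

Request:
step_arm --pt "0 -0.03 0 0 0" --pt "0 -0.03 0.01 0 0" --pt "0 -0.03 0.02 0 0" --pt "0 -0.025 0.028 0 0" --pt "0 0 0.029 0 0" --pt "0 0.015 0.029 0 0" --pt "0 0.0275 0.029 0 0" --pt "0 0.0275 0.029 0 0"

```text
time_s: 12.0
tool_pos: [0.658, -0.2165, 0.1986]
tool_rot: [70.8, 89.9, 160.7]
force: [-0.3, 0.5, -0.3]
grip_width: 0.0434
```

Request:
step_arm --pt "-1 0 0 0 0" --pt "-1 0 0 0 0" --pt "-1 0 0 0 0" --newtons 15

```text
time_s: 12.38
tool_pos: [0.659, -0.2165, 0.2007]
tool_rot: [-113.6, 89.9, -23.7]
force: [0.4, -0.6, 0.5]
grip_width: 0.0213
```

Request:
step_arm --pt "-1 0 0 0 0" --pt "-1 0 0 0 0"

```text
time_s: 12.62
tool_pos: [0.6589, -0.2166, 0.2004]
tool_rot: [-113.9, 90.0, -24.0]
force: [0.6, -0.1, 1.1]
grip_width: 0.0172
```

Request:
step_arm --pt "-1 0 0 0 0" --pt "-1 0 0 0 0"

```text
time_s: 12.88
tool_pos: [0.6589, -0.2166, 0.2004]
tool_rot: [-107.4, 90.0, -17.5]
force: [0.2, -0.4, 2.0]
grip_width: 0.0176
```

Now stopped on the body at 17.5 mm. I firm up the grip and pull a little along the barrel.

Request:
step_arm --pt "-1 0 0 0 0" --pt "-1 0 0 0 0" --pt "-1 -0.003 -0.003 0 0" --pt "-1 -0.007 -0.0065 0 0" --pt "-1 -0.011 -0.01 0 0" --pt "-1 -0.011 -0.01 0 0" --newtons 30

```text
time_s: 13.62
tool_pos: [0.6692, -0.2164, 0.2114]
tool_rot: [-86.4, 89.9, 3.5]
force: [0.8, 0.4, 0.1]
grip_width: 0.0162
```

```bash
cat > chk.py <<'E'
from h import *
import sys
im,d=read_camera('scene'); o=monitor.get_obs()
print(o['tool_pos'].round(4),o['force'].round(2),o['grip_width'],o['qpos'].round(0))
n,u0,u1,v0,v1=sys.argv[1],*map(int,sys.argv[2:6])
f=min(800/(u1-u0),600/(v1-v0))
np.savez('pics/'+n+'.npz',im=im,d=d)
save(n+'.png',cv2.resize(im[v0:v1,u0:u1],None,fx=f,fy=f,interpolation=cv2.INTER_CUBIC))
E
cat > tipscan.py <<'E'
# tip end (tip socket entry) motion: compare yellow-lane pixels between pictures
from h import *
import sys
a=np.load('pics/scene0.npz')['im'].astype(int);b=np.load('pics/'+sys.argv[1]+'.npz')['im'].astype(int)
print('blue band rows/cols lane', [ (np.nonzero((i[150:195,345:375,2]>i[150:195,345:375,0]+60))[0].mean().round(2),np.nonzero((i[150:195,345:375,2]>i[150:195,345:375,0]+60))[1].mean().round(2)) for i in (a,b)])
E
python3 chk.py s6 270 430 95 215; python3 tipscan.py s6
```

```text
[ 0.669  -0.2164  0.2112] [-0.1   0.19  0.55] 0.0160483662151278 [ 43.  31. -41.  76.  20.  80.  93.]
blue band rows/cols lane [(np.float64(21.33), np.float64(13.07)), (np.float64(20.81), np.float64(12.85))]
```

View pics/s6.png

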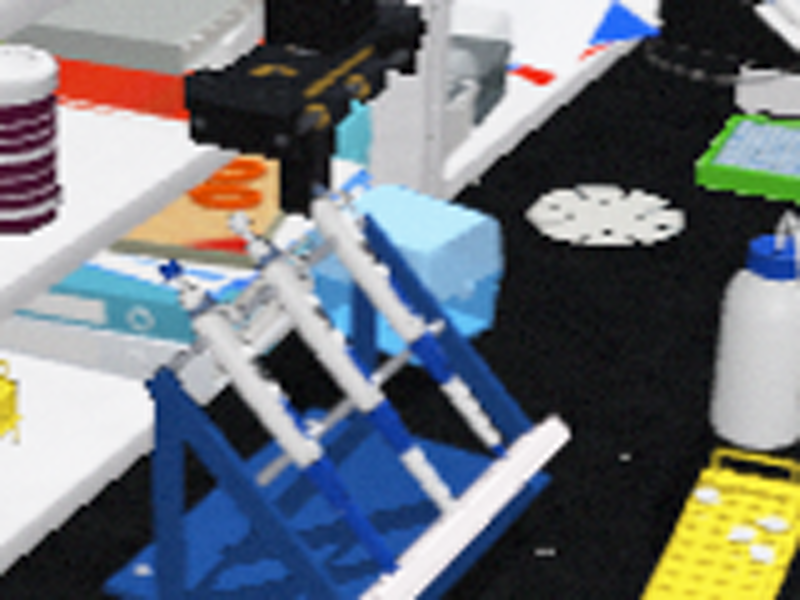

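The pipette came up with the grip: its barrel joint shifted from about (465,345) to (430,325). I keep pulling.

Request:
step_arm --pt "-1 -0.006 -0.0055 0 0" --pt "-1 -0.012 -0.011 0 0" --pt "-1 -0.017 -0.0155 0 0" --pt "-1 -0.03 -0.0165 0 0" --pt "-1 -0.05 -0.0165 0 0" --pt "-1 -0.05 -0.0165 0 0"

```text
time_s: 14.42
tool_pos: [0.6864, -0.2165, 0.2644]
tool_rot: [-104.0, 89.7, -14.1]
force: [-0.3, -0.0, -1.7]
grip_width: 0.0161
```

```bash
python3 chk.py s7 270 430 75 195
```

```text
[ 0.6858 -0.2166  0.2628] [-0.37  0.14 -0.79] 0.01597014183332971 [ 41.  32. -41.  69.  20.  86.  93.]
```

View pics/s7.png

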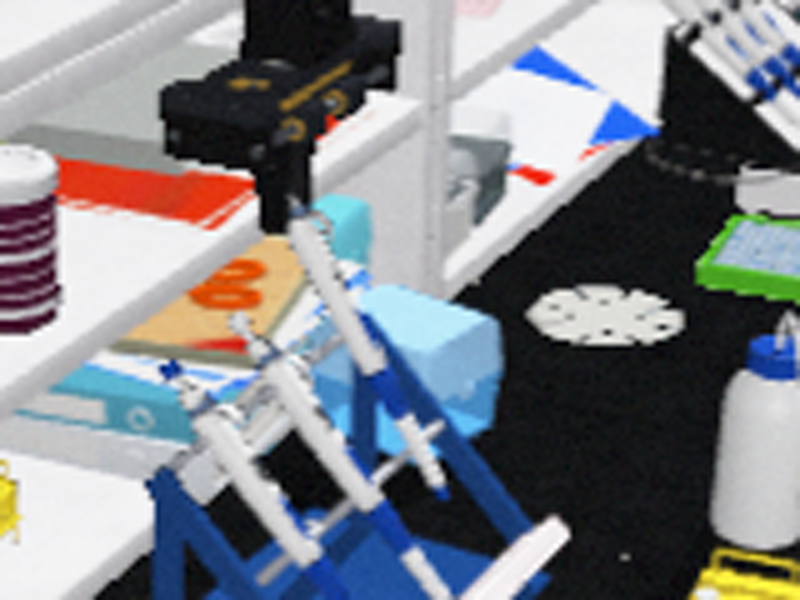

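The pipette is clear of the socket, with its tip at (445,492) hanging free. The views so far come to 10, so from here I check with numbers. I lift it to open space and measure its tilt.

Request:
step_arm --pt "-1 -0.04 0.005 0 0" --pt "-1 -0.08 0.01 0.01 0" --pt "-1 -0.106 0.02 0.04 0" --pt "-1 -0.106 0.03 0.085 0" --pt "-1 -0.106 0.04 0.13 0" --pt "-1 -0.106 0.046 0.175 0" --pt "-1 -0.106 0.046 0.215 0" --pt "-1 -0.106 0.046 0.25 0" --pt "-1 -0.106 0.046 0.2665 0" --pt "-1 -0.106 0.046 0.2665 0"

```text
time_s: 15.72
tool_pos: [0.6393, 0.0507, 0.3669]
tool_rot: [134.9, 90.0, -135.1]
force: [0.8, -0.1, -0.9]
grip_width: 0.016
```

```bash
cat > tilt.py <<'E'
from h import *
o=monitor.get_obs();p=o['tool_pos'];M=rot(o['tool_rot'])
print('tcp',p.round(4),'F',o['force'].round(2),'w',round(o['grip_width'],4))
for c in ('scene','top'):
    im,d=read_camera(c);v,u=np.nonzero(d>0);P=pts(c,np.c_[u,v],d[v,u])
    ld=-M[:,1].copy()           # tool -y: horizontal lean plane
    q=P-p; a=q@M[:,1]; w=q@M[:,2]; z=q[:,2]
    k=(abs(w)<.03)&(z<-.03)&(z>-.24)&(abs(a)<.22)&(P[:,2]>.03)
    Q=P[k]
    if len(Q)<20: print(c,'few',len(Q));continue
    A=np.c_[a[k],w[k],z[k]]
    for _ in range(4):
        m=np.median(A,0);V=np.linalg.svd(A-m,full_matrices=False)[2][0];V=V*np.sign(V[2])
        r=np.linalg.norm((A-m)-np.outer((A-m)@V,V),axis=1);A=A[r<max(.013,np.percentile(r,70))] if (r>.02).any() else A
    s=(A-m)@V; lo=m+V*s.min()
    print(c,len(A),'elev',np.degrees(np.arcsin(V[2])).round(1),'dir(y,z,up)',V.round(3),'tip tool(y,z)',lo[:2].round(4),'tip world',(p+M[:,1]*lo[0]+M[:,2]*lo[1]+[0,0,lo[2]]).round(4),'dist from tcp',np.linalg.norm(lo).round(4))
E
python3 tilt.py
```

```text
tcp [0.6393 0.0507 0.3669] F [ 0.84 -0.06 -0.94] w 0.016
scene 255 elev 6.1 dir(y,z,up) [ 0.994 -0.003  0.106] tip tool(y,z) [-0.2194  0.0074] tip world [0.8587 0.0583 0.189 ] dist from tcp 0.2825
top 263 elev 61.6 dir(y,z,up) [-0.475 -0.004  0.88 ] tip tool(y,z) [ 0.1154 -0.0039] tip world [0.5238 0.0468 0.1749] dist from tcp 0.224
```

It has already swung to about 60° elevation. I lower the grip force a little so gravity finishes the turn.

```bash
sed -i 's/(abs(a)<.22)/(a>-.035)\&(a<.2)/' tilt.py; python3 tilt.py
```

```text
tcp [0.6398 0.0478 0.3667] F [ 0.18 -0.2  -1.37] w 0.0162
scene 398 elev 61.3 dir(y,z,up) [-0.48   0.019  0.877] tip tool(y,z) [0.115  0.0057] tip world [0.5249 0.0539 0.1745] dist from tcp 0.2241
top 262 elev 61.9 dir(y,z,up) [-0.47  -0.007  0.883] tip tool(y,z) [ 0.1135 -0.0011] tip world [0.5264 0.0471 0.1753] dist from tcp 0.2225
```

Request:
step_arm --pt "-1 0 0 0 0" --pt "-1 0 0 0 0" --pt "-1 0 0 0 0" --pt "-1 0 0 0 0" --newtons 12

```text
time_s: 16.42
tool_pos: [0.6394, 0.0499, 0.367]
tool_rot: [126.5, 90.0, -143.6]
force: [-0.2, 0.3, -1.2]
grip_width: 0.017
```

```bash
python3 tilt.py
```

```text
tcp [0.6394 0.0499 0.367 ] F [-0.22  0.35 -1.19] w 0.017
scene 381 elev 81.6 dir(y,z,up) [-0.145  0.014  0.989] tip tool(y,z) [0.0487 0.0064] tip world [0.5908 0.0564 0.1475] dist from tcp 0.2249
top 153 elev 80.1 dir(y,z,up) [-0.172  0.003  0.985] tip tool(y,z) [ 0.055  -0.0017] tip world [0.5844 0.0483 0.1517] dist from tcp 0.2223
```

Request:
step_arm --pt "-1 0 0 0 0" --pt "-1 0 0 0 0" --pt "-1 0 0 0 0" --pt "-1 0 0 0 0" --newtons 8

```text
time_s: 17.02
tool_pos: [0.6394, 0.05, 0.367]
tool_rot: [130.7, 90.0, -139.4]
force: [0.3, 0.1, -1.5]
grip_width: 0.0176
```

```bash
python3 tilt.py
```

```text
tcp [0.6394 0.05   0.367 ] F [ 0.28  0.13 -1.45] w 0.0176
scene 376 elev 83.0 dir(y,z,up) [-0.122  0.011  0.992] tip tool(y,z) [0.0442 0.0074] tip world [0.5953 0.0574 0.1461] dist from tcp 0.2254
top 121 elev 86.3 dir(y,z,up) [-0.065 -0.004  0.998] tip tool(y,z) [ 0.0342 -0.0007] tip world [0.6052 0.0493 0.1489] dist from tcp 0.2208
```

Request:
step_arm --pt "-1 0 0 0 0" --pt "-1 0 0 0 0" --pt "-1 0 0 0 0" --pt "-1 0 0 0 0" --newtons 6

```text
time_s: 17.62
tool_pos: [0.6395, 0.05, 0.367]
tool_rot: [129.7, 90.0, -140.4]
force: [-0.2, -0.2, -1.0]
grip_width: 0.0174
```

```bash
python3 tilt.py
```

```text
tcp [0.6395 0.05   0.367 ] F [-0.16 -0.18 -1.03] w 0.0174
scene 378 elev 86.1 dir(y,z,up) [-0.067  0.006  0.998] tip tool(y,z) [0.033  0.0082] tip world [0.6064 0.0582 0.1457] dist from tcp 0.2239
top 95 elev 89.7 dir(y,z,up) [-0.002  0.004  1.   ] tip tool(y,z) [ 0.0206 -0.0016] tip world [0.6189 0.0484 0.1506] dist from tcp 0.2174
```

Request:
step_arm --pt "-1 0 0 0 0" --pt "-1 0 0 0 0" --pt "-1 0 0 0.01 0" --pt "-1 0.005 -0.001 0.025 0" --pt "-1 0.012 -0.002 0.04 0" --pt "-1 0.02 -0.004 0.055 0" --pt "-1 0.028 -0.005 0.068 0" --pt "-1 0.036 -0.006 0.078 0" --pt "-1 0.042 -0.006 0.083 0" --pt "-1 0.045 -0.006 0.084 0" --pt "-1 0.045 -0.006 0.084 0" --pt "-1 0.045 -0.006 0.084 0" --newtons 20

```text
time_s: 19.23
tool_pos: [0.6459, 0.1333, 0.3224]
tool_rot: [-116.7, 90.0, -26.9]
force: [0.7, -0.5, -1.0]
grip_width: 0.0161
```

```bash
python3 tilt.py; python3 - <<'E'
from h import *
for c in ('scene','top'):
    im,d=read_camera(c)
    for t in ('dish_pink','pipette_yellow_tip'):
        for r in regions_of(c,t)[:2]:
            k=r['pixels']&(d>0);y,x=np.nonzero(k);P=pts(c,np.c_[x,y],d[k])
            print(c,t,round(r['p'],2),r['pixel'],'med',np.median(P,0).round(3),'mid',((np.percentile(P,2,0)+np.percentile(P,98,0))/2).round(3),'z',P[:,2].min().round(3))
    if c=='scene': save('fin.png',cv2.resize(im[60:300,200:440],(600,600),interpolation=cv2.INTER_CUBIC))
E
```

```text
tcp [0.6459 0.1333 0.3224] F [ 0.73 -0.51 -1.01] w 0.0161
scene 377 elev 88.0 dir(y,z,up) [-0.031  0.015  0.999] tip tool(y,z) [0.0264 0.0062] tip world [0.6195 0.1396 0.0989] dist from tcp 0.2251
top 62 elev 87.9 dir(y,z,up) [-0.02   0.031  0.999] tip tool(y,z) [ 0.0254 -0.0033] tip world [0.6205 0.1301 0.1027] dist from tcp 0.2211
scene dish_pink 0.9 [328.2, 325.8] med [0.358 0.373 0.013] mid [0.36  0.368 0.008] z -0.004
scene dish_pink 0.6 [290.3, 240.4] med [0.614 0.147 0.014] mid [0.615 0.143 0.012] z 0.004
scene pipette_yellow_tip 0.77 [279.9, 167.6] med [0.625 0.141 0.25 ] mid [0.627 0.137 0.226] z 0.009
scene pipette_yellow_tip 0.54 [333.2, 195.4] med [ 0.596 -0.091  0.011] mid [ 0.592 -0.132  0.085] z -0.003
top dish_pink 0.82 [296.7, 191.1] med [0.613 0.141 0.015] mid [0.615 0.138 0.06 ] z -0.003
top dish_pink 0.8 [224.6, 267.1] med [0.36  0.366 0.015] mid [0.36  0.366 0.015] z -0.003
top pipette_yellow_tip 0.7 [295.4, 189.9] med [0.613 0.141 0.015] mid [0.614 0.139 0.016] z 0.004
top pipette_yellow_tip 0.61 [295.2, 168.7] med [0.624 0.133 0.203] mid [0.599 0.128 0.281] z 0.0
```

View pics/fin.png

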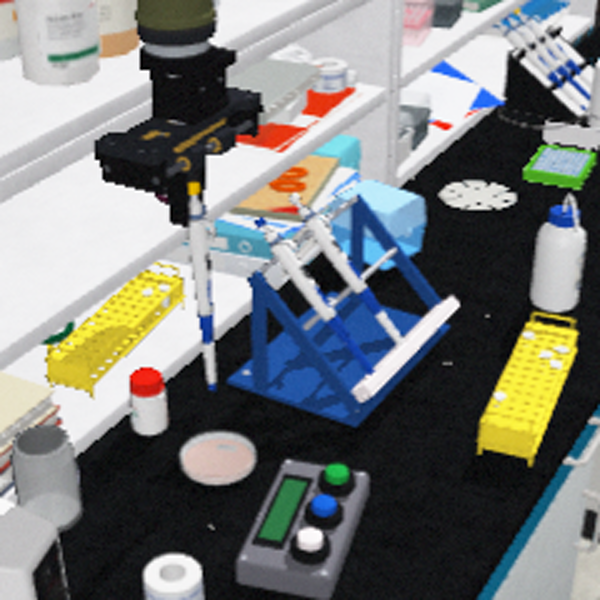

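The picture shows the pipette upright, yellow button at (195,188), tip at (212,388) above the far dish (218,457). The other two pipettes, bottle, jar and film roll are undisturbed. I make a small centring shift, hold, then recheck.

Request:
step_arm --pt "-1 0 0.002 0.001 0" --pt "-1 0 0.004 0.002 0" --pt "-1 0 0.004 0.002 0" --pt "-1 0 0.004 0.002 0" --pt "-1 0 0.004 0.002 0" --pt "-1 0 0.004 0.002 0" --pt "-1 0 0.004 0.002 0" --pt "-1 0 0.004 0.002 0" --pt "-1 0 0.004 0.002 0" --pt "-1 0 0.004 0.002 0"

```text
time_s: 20.88
tool_pos: [0.6416, 0.136, 0.322]
tool_rot: [152.4, 90.0, -117.7]
force: [-0.5, 0.1, -1.6]
grip_width: 0.0162
```

```bash
python3 tilt.py; python3 - <<'E'
from h import *
print(monitor.get_obs()['joint_velocities'].round(2)); env.sign_off()
E
```

```text
tcp [0.6416 0.136  0.322 ] F [-0.5   0.13 -1.6 ] w 0.0162
scene 382 elev 88.4 dir(y,z,up) [-0.025  0.012  1.   ] tip tool(y,z) [0.025  0.0068] tip world [0.6166 0.1427 0.1   ] dist from tcp 0.2235
top 54 elev 87.8 dir(y,z,up) [-0.014  0.036  0.999] tip tool(y,z) [ 0.0238 -0.0037] tip world [0.6179 0.1323 0.0986] dist from tcp 0.2247
[ 0.02  0.12  0.01  0.05 -0.06 -0.07  0.02]
the job is handed in; nothing more can be done
```

I pressed the white, blue and green keys in that order, and the yellow-button pipette is now held upright over the far pink dish. The job was handed in at about 21 s of the 64 s allowed.

- **Keys:** each press stopped 6 to 7 mm below where the key top started, at 15 to 35 N on the wrist, and I lifted off after each. I did not read the key travel directly.
- **Pipette:** the first grasp, on the thin stem below the button, slipped off and moved nothing. I gripped lower on the neck and pulled about 40 mm along the barrel. Then I eased the grip force so gravity swung the pipette upright, and firmed it back to 20 N.
- **Last check:** the pipette stood 88° above level with its tip 0.10 m above the worktop. The arm and the grip width were steady.
- **Disagreement:** the scene camera put the tip at (0.617, 0.143) and the top camera at (0.618, 0.132). The dish centre is about (0.616, 0.138), so the tip is roughly 5 mm off centre or better.
- **Other things:** in the picture taken just before the last few-millimetre shift, the other two pipettes, dish, bottle, jar and film roll looked undisturbed.

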